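Press the well plate home in the mixer with the tamper

ROBOT

A 6-joint arm with a two-finger parallel gripper is mounted at the origin on the work surface. World frame = base frame: x ahead of the robot, y to its left, z up, the work surface at z = 0. Lengths are in mm, angles in rad, forces in N, time in s.
With the tool pointing down it reaches from about 250 to 800 mm from the base axis. Payload 8.5 kg.
Tool frame: the origin (TCP) lies on the centre line of the jaws, within the pads' length; the fingertips stand 19 mm ahead of it and the grasp point (between the pads) is the TCP; x points along the fingers, z is the direction in which the jaws open and shut, and the axes are right-handed (so a half turn about x gives the same grasp; the last joint's range is limited). The gripper opens to 85 mm and grips with 20 to 120 N. Pads are 22 mm wide; open, the fingers measure 114 mm over their backs; the gripper's body (76 mm by 85 mm) begins 54 mm behind the grasp point. The pads swing forward as they close: fully open they stand 13 mm farther back than shut.
Start: joints at [1.191, 0.238, -0.013, 1.319, 0, 1.571], TCP at [194.618, 487.549, 250.276] pointing down, gripper open.
Joint ranges: [-2.66, 2.66], [-1.03, 1.9], [-1.14, 1.46], [-1.82, 2.27], [-1.45, 1.34], [-3.14, 3.14]. Speed limits (rad/s): [2.22, 2.22, 2.79, 3.14, 3.14, 3.14].

INTERFACE

Orientations are given as [roll, pitch, yaw] about the fixed x, y, z axes, in that order (R = Rz(yaw) Ry(pitch) Rx(roll)).
In Python, from plant import ctrl, cams, find_in gives the robot as it stands. Calls block until the motion is done:
- ctrl.movep(position, orientation): joint-space move of the TCP to a pose.
- ctrl.move_linear(position, attitude=None, speed=150, f_stop=None): straight line of the TCP; attitude=None keeps the orientation; speed is the mean speed in mm/s. With f_stop (N) it stops when the force on the tool has changed by that much, and returns True; else False.
- ctrl.set_joints(angles): joint-space move.
- ctrl.move_gripper(opening): finger opening in mm; the grip force is fixed at half the most; returns when the fingers have stopped.
- ctrl.sleep(seconds).
- ctrl.inverse_kinematics(position, orientation): joint angles nearest the present ones, or None.
- cams.capture(name): name is "scene" or "top"; returns a dict with "pixels" (384x512x3 uint8, red, green, blue), "fx", "fy", "cx", "cy" (pixels), "origin" and "orientation" of the camera in the world. Camera axes: x right, y down, z forward; pixel columns grow to the right and rows downward; lengths in mm; the calibration is good to about 2 mm. A picture is of the moment at which its call begins. There is no depth.
A pose or a line that the arm cannot do raises ctrl.Unreachable and nothing moves.
- ctrl.hand_in(): hands the job in, once; it reports no verdict.
Trained networks look in the newest picture that a camera, given by its name, has taken for a name from the list of things; names that differ only in an ending like _2 or _b are one class to them, and where a whole thing is asked for, a point or a joint stands for the part that bears it (a point fixed in the world has none). Each returns a list of dicts, best first, with "conf" (0 to 1); they miss things now and then, are a little off and sometimes report something else, mostly with a low value. They report only what shows in the picture. A call takes as long as a camera call. They do not tell look-alikes from the thing itself.
- find_in(thing, camera): "pixel" ([row, column] in pixels, amid what is visible of it).
Readings, each from a call of its own:
- ctrl.current_time(): time.
- ctrl.current_joint_positions(): joint angles.
- ctrl.current_qd(): joint speeds.
- ctrl.current_effort(): joint torques, N m.
- ctrl.current_tool_pos(): TCP position.
- ctrl.current_orientation(): TCP orientation.
- ctrl.current_force(): force on the tool from outside, world axes, zero at the start.
- ctrl.current_ft_torque(): the same for the moment, N m.
- ctrl.current_opening(): finger opening in mm.
Only numpy, scipy, OpenCV 4.12 (cv2) and the standard library are available. Lean on these libraries where they do the work, as an engineer would, in place of code of your own. Each camera call takes 0.05 s, during which the arm holds its last target. There are 200 camera calls.

TASK

Take the flat-footed tamper out of its recess in the grey caddy and use it to press the covered well plate on the mixer squarely down, level and gently, until its sprung carrier is firmly on the stops, holding it there for a second so that both side catches snap over the carrier. Then stand the tamper back upright in its recess and let go, leaving the carrier caught down level and the jar beside the tamper undisturbed.

Things in the scene. Friction and masses are not known exactly. Their poses are not given: they have to be found in the camera images.
- tamper: hand tamper, about 0.3 kg: flat round steel foot 60 mm across and 12 mm thick, an 18 mm stem, and above it a black handle block 30 x 30 mm in section from 35 to 80 mm above the underside (80 mm tall in all). Origin at the centre of the foot's underside; z up along the stem, x and y square to the handle's flat faces. It starts standing in the caddy's recess.
- recess (a point): centre of the floor of the square recess (78 x 78 mm inside, rim 6 mm high and 5 mm thick) in the grey caddy, a fixed flat tray 120 x 240 mm and 8 mm thick; the point is on the tray's upper face. x and y along the recess's sides.
- mixer: fixed ivory plate mixer 210 (x) x 270 (y) mm, deck 75 mm above the bench. Origin at the centre of its underside, z up; the plate's long side is along y. At the middle of each y end of the carrier a sprung steel catch gives way and snaps over the carrier's lip only in the last 1.2 mm above the stops; the catches and their posts reach up to 112 mm above the bench.
- carrier: sprung aluminium carrier plate 100 (x) x 147 (y) x 6 mm over the mixer's deck, with a covered 24-well plate 85.5 x 127.5 x 20 mm fixed on it. Origin at the centre of the carrier's underside (102 mm above the bench when up), z up. It tilts if pressed off centre; over 0.12 rad spills the wells. The well plate cracks if pressed with more than 28 N.
- lid_top (a point): centre of the well plate's flat cover, 26 mm above the carrier's underside (128 mm above the bench when up): the place to press with the tamper's foot.
- lift (a joint): how far the carrier has sunk (m): 0 up, growing downwards. Rubber stops lie 12 to 22 mm down, at a hidden height setting that differs each time: find them by feel. Springs and catches resist with 1 to 2 N at first and at most 12 N before the stops, where the force rises steeply; 20 to 24 N seats it firmly. Caught by both catches it stays about 1 mm above the stops; otherwise it springs back up.
- jar: small amber jar with a white lid, 52 mm across and 65 mm tall, standing in the caddy beside the tamper, about 117 mm from it centre to centre; to be left alone. Origin at the centre of its underside.
Mind the look-alikes: they are no part of the job. What is shaped like the tamper but purple is not meant.

How it is judged (in metres and radians):
On the way, in this order (a step that is already met when the one before it is completed fails the run):
1. the tamper is lifted out of its recess (z of tamper in the frame of recess above 0.04 m), for 0.1 s.
2. the tamper presses the carrier level on its stops (more than 17 N, sunk more than 10.5 mm, tilt under 0.03 rad) for 0.4 s (contact force between tamper and carrier above 17 N and value of joint lift above 0.0105 m and angle between carrier's own z axis and vertical below 0.03 rad), for 0.4 s.
At the end, for the whole second after the job is handed in: The carrier is held down by both catches (sunk more than 9.5 mm) and level within 0.03 rad; the tamper stands upright (within 0.06 rad), at rest and released on the floor of its recess (within 14 mm of its centre, less than 4 mm above its floor) (value of joint lift above 0.0095 m and angle between carrier's own z axis and vertical below 0.03 rad and horizontal distance between tamper and recess below 0.014 m and z of tamper in the frame of recess below 0.004 m and angle between tamper's own z axis and vertical below 0.06 rad and linear speed of tamper below 0.02 m/s); the robot touches nothing.
It fails at once if the well plate is pressed with more than 28 N (contact force between tamper and carrier above 28 N).
It fails at once if the carrier is tilted more than 0.12 rad (angle between carrier's own z axis and vertical above 0.12 rad).
It fails at once if the fingers or arm press the carrier directly (contact force between any of the fingers, the arm and carrier above 2 N).
It fails at once if the jar is moved more than 30 mm or tipped (distance of jar from where it was at the start of the episode above 0.03 m or angle between jar's own z axis and vertical above 0.3 rad).
It also fails if it takes over 72 s, if anything falls off the work surface, if the arm or the gripper's body presses on something with over 40 N, if the wrist force passes 120 N, or if a joint passes its speed limit or range.

## Working session

There is one attempt and no reset: what is moved stays moved. The work goes in short steps, each a Python script; the robot and the scene stay as the last script left them, time stands still between calls to the robot, and variables do not carry over. Pictures are saved under pics/ and viewed, about 8 in all and at most 12, crops included, and the job is handed in when it is done.

```bash
mkdir -p pics; cat > h.py <<'E'
import numpy as np, cv2
from plant import ctrl, cams, find_in
from scipy.spatial.transform import Rotation as R
def camR(c):
    o=np.array(c["orientation"],float)
    return o if o.shape==(3,3) else R.from_euler('xyz',o).as_matrix()
def ray(c,row,col,z):
    d=camR(c)@np.array([(col-c["cx"])/c["fx"],(row-c["cy"])/c["fy"],1])
    o=np.array(c["origin"],float); return o+d*(z-o[2])/d[2]
def proj(c,p):
    q=camR(c).T@(np.array(p,float)-np.array(c["origin"])); return [q[1]/q[2]*c["fy"]+c["cy"],q[0]/q[2]*c["fx"]+c["cx"]]
def save(c,n,crop=None,s=1):
    im=c["pixels"][:,:,::-1]
    if crop: r0,r1,c0,c1=crop; im=im[r0:r1,c0:c1]
    cv2.imwrite("pics/"+n,cv2.resize(im,None,fx=s,fy=s,interpolation=cv2.INTER_CUBIC))
E
python3 - <<'E'
from h import *
for n in("scene","top"):
    c=cams.capture(n); save(c,n+"1.png",None,1.5)
    print(n,{k:v for k,v in c.items() if k!="pixels"})
    for t,z in(("tamper",60),("recess",8),("mixer",75),("carrier",120),("lid_top",128),("jar",60)):
        try:
            for d in find_in(t,n)[:4]: print(t,np.round(d["pixel"],1),round(d["conf"],2),ray(c,*d["pixel"],z).round())
        except Exception as e: print(t,e)
print(ctrl.current_orientation(),ctrl.current_time())
E
```

```text
scene {'fx': 388.535144719249, 'fy': 388.535144719249, 'cx': 263.2581038991399, 'cy': 191.50186198227777, 'origin': array([1059.83778055, -390.54383626,  496.28567279]), 'orientation': array([-2.13336539,  0.00592956,  0.90151446])}
tamper [219.7 353.9] 0.95 [701. 108.  60.]
tamper [214.4 259.8] 0.7 [576. -20.  60.]
tamper [191.3 303.8] 0.69 [569. 104.  60.]
recess [195.8 316. ] 0.91 [542. 171.   8.]
mixer [259.8 134.7] 0.7 [ 566. -264.   75.]
carrier [224.3 127.3] 0.57 [ 531. -253.  120.]
lid_top [224.7 128.7] 0.62 [ 544. -255.  128.]
lid_top [190.4 301.7] 0.39 [641.  26. 128.]
jar [171.  335.6] 0.64 [551. 220.  60.]
top {'fx': 472.6873104016133, 'fy': 472.6873104016133, 'cx': 260.25288906543153, 'cy': 180.29642891547746, 'origin': array([ 487.98078958,   19.1299806 , 1221.63559543]), 'orientation': array([-3.08183386, -0.01276578, -1.57727787])}
tamper [138.6 203.9] 0.9 [661. 142.  60.]
tamper [189.3 258.4] 0.83 [535.   9.  60.]
tamper [192.1 207.5] 0.8 [529. 134.  60.]
recess [192.8 187.4] 0.81 [529. 190.   8.]
mixer [194.7 358.8] 0.78 [ 520. -235.   75.]
carrier [193.9 363.3] 0.71 [ 521. -236.  120.]
lid_top [196.2 367. ] 0.76 [ 515. -243.  128.]
jar [192.8 164.5] 0.68 [528. 239.  60.]
[ 3.07876867  1.57070219 -2.01342953] 0.7
```

View pics/scene1.png

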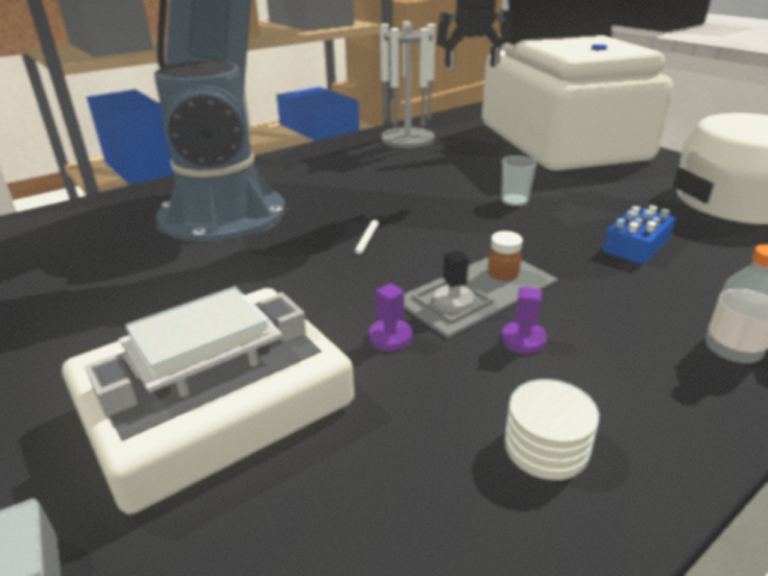

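View pics/top1.png

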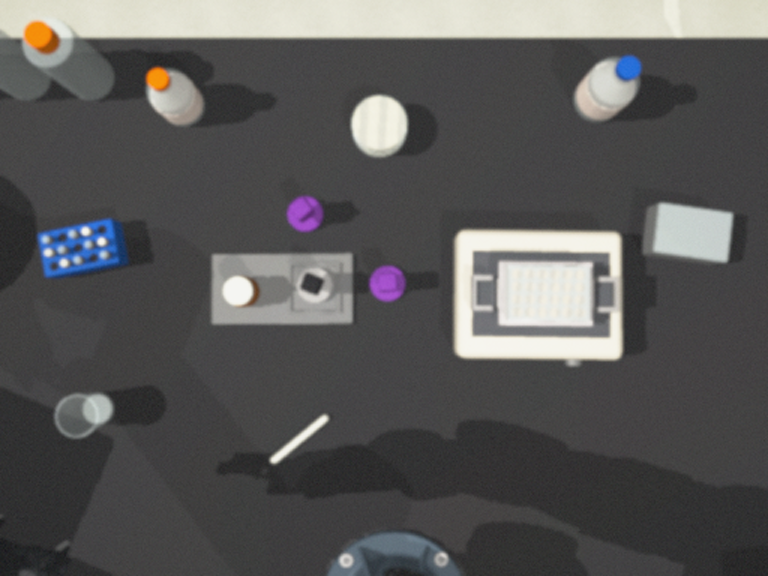

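The images show three tamper shapes. In the top view (full-res row, col) they are purple at (142,203), purple at (189,258), and black-handled with a steel foot, in the caddy recess, at (191,208). Only the last fits the description. I'll confirm it in a crop and measure it.

```bash
python3 - <<'E'
from h import *
c=cams.capture("top")
im=cv2.cvtColor(c["pixels"],cv2.COLOR_RGB2GRAY)
a=c["pixels"][150:235,130:290,::-1]; b=c["pixels"][150:245,295:425,::-1]
a=cv2.resize(a,(800,425),interpolation=cv2.INTER_CUBIC)
cv2.imwrite("pics/crop_t.png",a)
# handle top: dark blob z=88
sub=im[178:202,196:222]; m=(sub<55).astype(np.uint8)
n,l,st,ce=cv2.connectedComponentsWithStats(m)
for i in range(1,n):
    if st[i,4]>20:
        pts=np.argwhere(l==i)[:,::-1].astype(np.float32)+[196,178]
        r=cv2.minAreaRect(pts.astype(np.float32)); print(st[i],ce[i]+[196,178],r)
        w=[ray(c,p[1],p[0],80)[:2].round(1) for p in cv2.boxPoints(r)]; print(w, np.mean(w,0))
s=cams.capture("scene")
cv2.imwrite("pics/crop_s.png",cv2.resize(s["pixels"][140:230,240:400,::-1],(800,450),interpolation=cv2.INTER_CUBIC))
# carrier lid: bright blob
print(im[196,325:420])
print(im[150:245,365])
E
```

```text
[114 118 118 119 111 122 172 215 225 224 225 224 223 222 228 233 234 234
 234 231 230 232 233 235 234 233 231 230 233 233 235 235 234 233 231 231
 233 235 236 235 234 234 233 232 236 236 236 234 233 232 233 234 235 235
 234 232 232 233 234 234 234 232 231 231 232 232 230 223 201 173 141 104
  76  74  89 104 113 112 111 111 109 110 109 125 158 184 197 191 170 133
  87  57  52  49  51]
[ 63  65  80 121 174 214 230 239 242 242 243 243 243 243 241 239 227 194
 143 110 101 101 107 122 165 202 215 218 227 232 233 235 234 234 234 234
 234 233 235 234 234 235 234 233 234 234 234 234 233 233 234 234 233 233
 234 233 232 231 232 233 233 234 235 231 227 229 216 174 133 120 116 115
 118 136 184 229 242 243 244 244 244 243 243 243 243 241 238 232 207 148
  91  70  68  70  69]
```

View pics/crop_t.png

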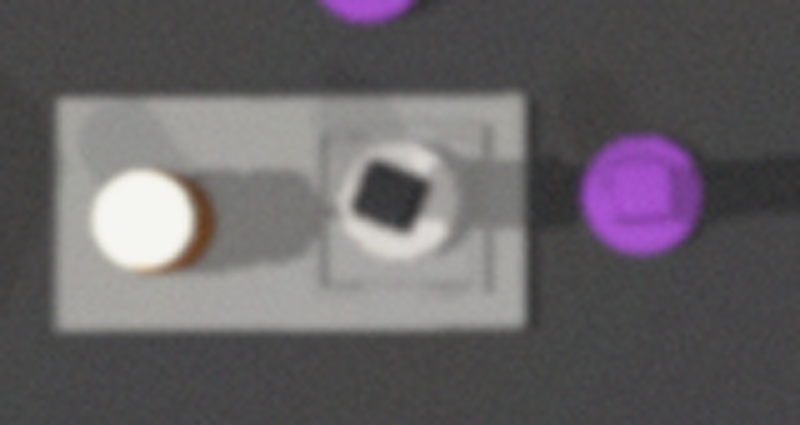

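View pics/crop_s.png

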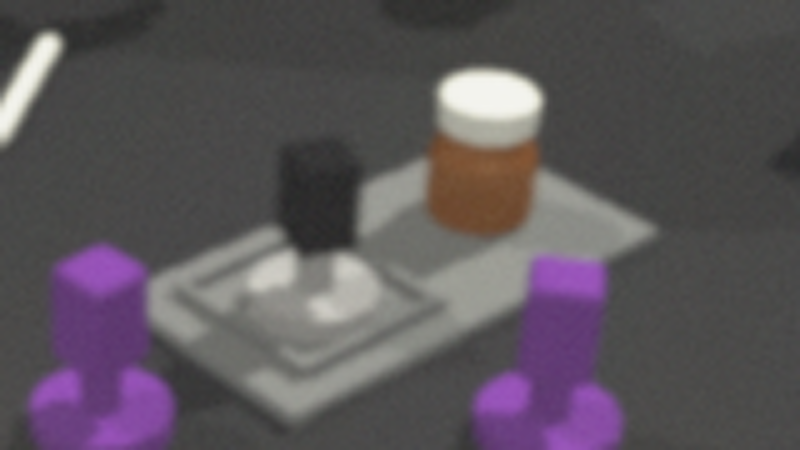

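The crop confirms the black-handled tamper with the steel foot in the recess, handle turned about 20°, near crop (392,195) which is full (189,208). The jar is on the +y side. Next I'll measure the handle and overlay the lid estimate.

```bash
python3 - <<'E'
from h import *
c=cams.capture("top"); s=cams.capture("scene")
im=cv2.cvtColor(c["pixels"],cv2.COLOR_RGB2GRAY)
U=8
sub=cv2.resize(im[176:204,194:226],None,fx=U,fy=U,interpolation=cv2.INTER_CUBIC)
m=(sub<105).astype(np.uint8)
n,l,st,ce=cv2.connectedComponentsWithStats(m); i=1+np.argmax(st[1:,4])
pts=np.argwhere(l==i)[:,::-1].astype(np.float32)
r=cv2.minAreaRect(pts); bp=(cv2.boxPoints(r)+.5)/U-.5+[194,176]
w=np.array([ray(c,p[1],p[0],88)[:2] for p in bp]); e=w[1]-w[0]
ht=w.mean(0); yaw=np.degrees(np.arctan2(e[1],e[0]))%90
print("handle",ht.round(1),"sides",np.linalg.norm(e).round(1),np.linalg.norm(w[2]-w[1]).round(1),"yaw mod 90",yaw.round(1))
print("foot",ray(c,190,210,20).round(1),"recess",ray(c,191.8,211.2,14).round(1), "caddy",ray(c,(93+330)/10+150-.4,(55+526)/10+130-.4,8).round(1))
# lid estimate
a=ray(c,196,330.8,108);b=ray(c,196,338.6,128);d=ray(c,196,393.2,128)
print("y: carrier near-73.5",a[1]-73.5,"lid near",b[1]-63.75,"lid far",d[1]+63.75)
def mid(m):
    return ray(c,(153.6+238.7)/2,(302.5+414.8)/2,m)
print("mixer outl c",mid(75).round(1))
x0,x1=ray(c,174,365,108),ray(c,217,365,108);print("carrier x",x0[0],x1[0],(x0[0]+x1[0])/2,x0[0]-x1[0])
L=np.array([(x0[0]+x1[0])/2,(a[1]-73.5+b[1]-63.75)/2])
out=[]
for q,(r0,r1,c0,c1) in((c,(145,250,290,425)),(s,(180,310,30,240))):
    k=3.8 if q is s else 5.9
    v=cv2.resize(q["pixels"][r0:r1,c0:c1,::-1],None,fx=k,fy=k,interpolation=cv2.INTER_CUBIC)
    for z,hx,hy,col in((128,42.75,63.75,(0,0,255)),(108,50,73.5,(0,160,0)),(75,105,135,(255,0,0))):
        P=np.array([proj(q,(L[0]+u*hx,L[1]+t*hy,z))[::-1] for u,t in((1,1),(1,-1),(-1,-1),(-1,1))])
        P=((P-[c0,r0]+.5)*k).astype(int); cv2.polylines(v,[P],True,col,1)
    cv2.imwrite("pics/lid_%d.png"%(q is s),v)
print(L)
E
```

```text
handle [535.9 130.3] sides 26.5 31.2 yaw mod 90 67.7
foot [535.8 131.2  20. ] recess [531.4 128.7  14. ] caddy [531.8 189.4   8. ]
y: carrier near-73.5 -235.29334189522228 lid near -240.41239939640712 lid far -239.9549367406425
mixer outl c [ 516.5 -235.    75. ]
carrier x 568.0450139861287 466.4800472149636 517.2625306005461 101.56496677116507
[ 517.2625306  -237.85287065]
```

View pics/lid_0.png

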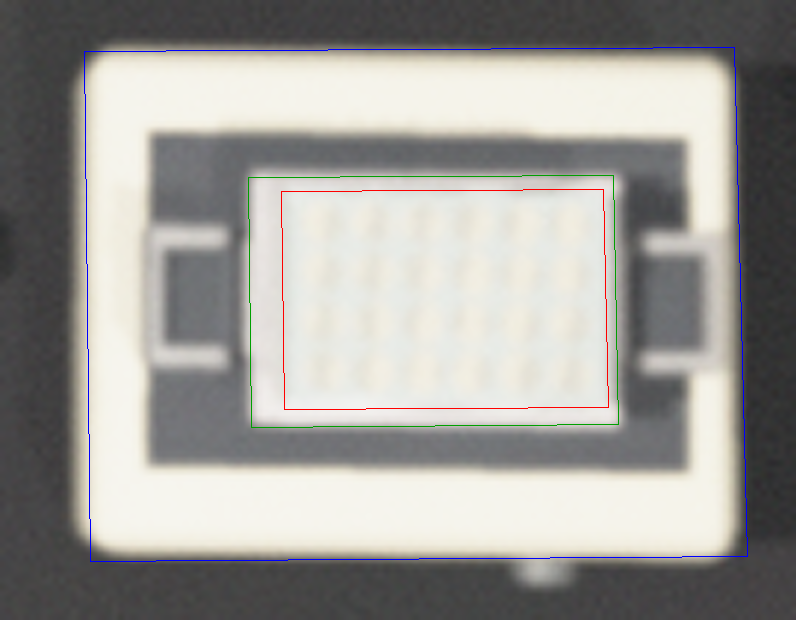

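View pics/lid_1.png

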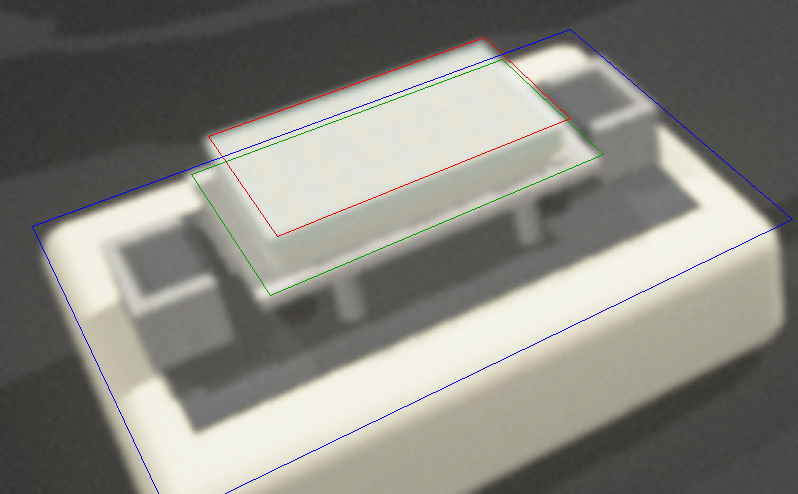

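The mixer overlay fits. The lid shows about 1–2 mm further toward -y than drawn, so lid_top is about (517.5,-239). The handle is at (536,130.5) with faces at -22°. Now the grasp.

```bash
cat >> h.py <<'E'
import warnings; warnings.filterwarnings("ignore")
def down(deg):
    a=np.radians(deg); x=np.array([0,0,-1.]); z=np.array([np.cos(a),np.sin(a),0])
    return R.from_matrix(np.stack([x,np.cross(z,x),z],1)).as_euler('xyz')
E
python3 - <<'E'
from h import *
j0=np.array(ctrl.current_joint_positions())
c=[]
for a in(-22.3,157.7):
    q=ctrl.inverse_kinematics([535.9,130.6,170],down(a)); print(a,q)
    if q is not None: c.append((abs(q[5]),a))
a=min(c)[1]
ctrl.movep([535.9,130.6,170],down(a))
ctrl.move_linear([535.9,130.6,66],speed=80,f_stop=8)
print(ctrl.current_tool_pos(),ctrl.current_force())
ctrl.move_gripper(20)
print(ctrl.current_opening(),ctrl.current_tool_pos(),ctrl.current_force(),ctrl.current_time())
s=cams.capture("scene"); t=cams.capture("top")
A=s["pixels"][80:240,240:400,::-1]; B=t["pixels"][130:230,150:270,::-1]
cv2.imwrite("pics/g.png",np.hstack([cv2.resize(A,(400,400)),cv2.resize(B,(400,400))]))
E
```

```text
-22.3 [ 0.23904258  0.32121391 -0.10658305  1.14299936  0.          2.19904733]
157.7 [ 0.23904258  0.32121391 -0.10658305  1.14299936  0.         -0.94254532]
[536.22825058 130.69109598  66.48226972] [-0.10905198 -0.3276181   0.48902967]
29.277690904840313 [535.96621278 130.59518427  66.19562838] [-0.45875742  0.47724232  3.32701388] 5.05
```

View pics/g.png

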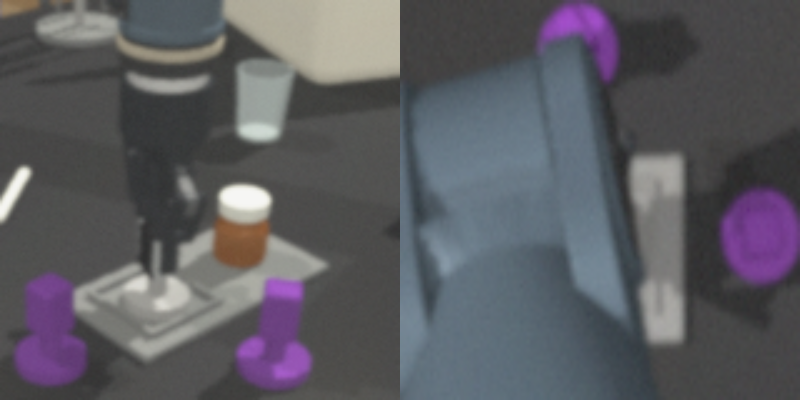

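The handle is gripped (opening 29.3) with the stem showing upright. Next I lift it, carry it over the lid, and check how the foot hangs.

```bash
python3 - <<'E'
from h import *
p=ctrl.current_tool_pos()
ctrl.move_linear([p[0],p[1],230],speed=100); ctrl.sleep(.2)
print("lifted",ctrl.current_opening(),ctrl.current_force())
a=-22.3 if False else None
ctrl.movep([517.5,-239,230],down(157.7)) 
ctrl.move_linear([517.5,-239,208],speed=60); ctrl.sleep(.3)
print(ctrl.current_tool_pos(),ctrl.current_force(),ctrl.current_ft_torque(),ctrl.current_time())
s=cams.capture("scene"); p=ctrl.current_tool_pos(); k=4
v=cv2.resize(s["pixels"][130:280,30:230,::-1],None,fx=k,fy=k,interpolation=cv2.INTER_CUBIC)
zf=p[2]-58.2
for z in(zf,zf+12):
    P=np.array([proj(s,(p[0]+30*np.cos(u),p[1]+30*np.sin(u),z))[::-1] for u in np.linspace(0,6.28,40)])
    cv2.polylines(v,[((P-[30,130]+.5)*k).astype(int)],True,(0,0,255),1)
cv2.imwrite("pics/h.png",v)
E
```

```text
lifted 29.19506084462725 [-0.15142525 -0.24355042 -2.99742097]
[ 517.61993346 -239.1173199   208.27604158] [ 0.13440043  0.09440822 -3.61149283] [0.00614309 0.00077521 0.03875072] 9.3417
```

View pics/h.png

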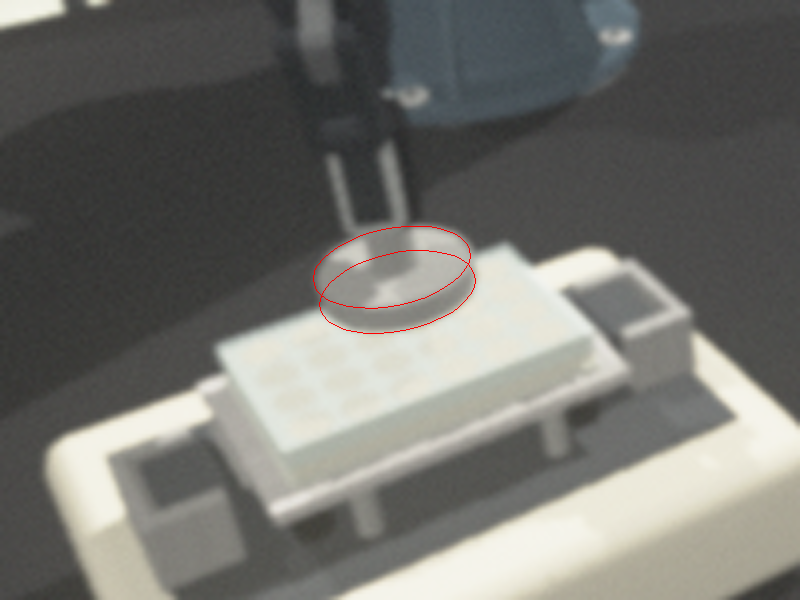

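The foot hangs level exactly where predicted. The lid centre by its diagonals in this crop is about (397,349). I'll check that numerically, correct the position, then press.

```bash
python3 - <<'E'
from h import *
s=cams.capture("scene")
cor=[(215,350),(285,452),(592,348),(510,245)]
W=np.array([ray(s,130+(y+.5)/4-.5,30+(x+.5)/4-.5,128)[:2] for x,y in cor])
print(W.round(1),W.mean(0))
L=W.mean(0)*.5+np.array([517.5,-239])*.5
if np.hypot(*(L-[517.5,-239]))>5: raise SystemExit("disagree")
ctrl.move_linear([L[0],L[1],192],speed=40); ctrl.sleep(.3)
b=np.array(ctrl.current_force()); print("base",b,ctrl.current_time())
hit=ctrl.move_linear([L[0],L[1],160],speed=6,f_stop=14.5)
f=np.array(ctrl.current_force())-b
print(hit,ctrl.current_tool_pos(),f,ctrl.current_ft_torque(),ctrl.current_time())
E
```

```text
[[ 478.7 -304.4]
 [ 560.9 -304.2]
 [ 573.2 -184.8]
 [ 479.7 -176.2]] [ 523.12822066 -242.40839105]
base [ 0.59754969  0.08780842 -3.34949935] 10.3
True [ 520.3625818  -240.80445485  169.67482497] [-0.87688036  0.18803765  9.2216367 ] [ 0.19330367  0.30846918 -0.01862123] 13.675
```

The moment readings (rx<0, ry>0) suggest the foot is off toward +x and -y, so the correction from that scene corner was wrong. I'll back off, re-centre nearer the first estimate, and compare moments.

```bash
python3 - <<'E'
from h import *
p=ctrl.current_tool_pos()
ctrl.move_linear([p[0],p[1],190],speed=40)
for x,y in((516.5,-237.5),):
    ctrl.move_linear([x,y,190],speed=40); ctrl.sleep(.3)
    b=np.array(ctrl.current_force());bt=np.array(ctrl.current_ft_torque())
    print("base",b.round(2),bt.round(3))
    for z in(184,180,176,173,171,170):
        hit=ctrl.move_linear([x,y,z],speed=10,f_stop=15); ctrl.sleep(.15)
        f=np.array(ctrl.current_force())-b; t=np.array(ctrl.current_ft_torque())-bt
        print(z,hit,ctrl.current_tool_pos().round(2),f.round(2),t.round(3))
        if f[2]>15: break
print(ctrl.current_time())
s=cams.capture("scene"); save(s,"press.png",(130,280,30,230),4)
E
```

```text
base [ 0.38 -0.06 -2.77] [-0.003 -0.005  0.008]
184 False [ 516.54 -237.54  184.06] [0.29 0.55 0.45] [-0.058 -0.009 -0.033]
180 False [ 516.53 -237.51  180.03] [-0.12 -0.19 -0.39] [0.019 0.017 0.011]
176 False [ 516.52 -237.49  176.04] [-1.07 -0.27 -0.67] [0.017 0.014 0.006]
173 False [ 516.54 -237.53  173.06] [ 0.29  0.01 -1.6 ] [-0.036 -0.031  0.023]
171 False [ 516.47 -237.47  170.95] [-0.08  0.02 -0.49] [-0.038 -0.012 -0.055]
170 False [ 516.51 -237.49  170.29] [-2.04  1.43  4.62] [ 0.213  0.424 -0.002]
18.7167
```

View pics/press.png

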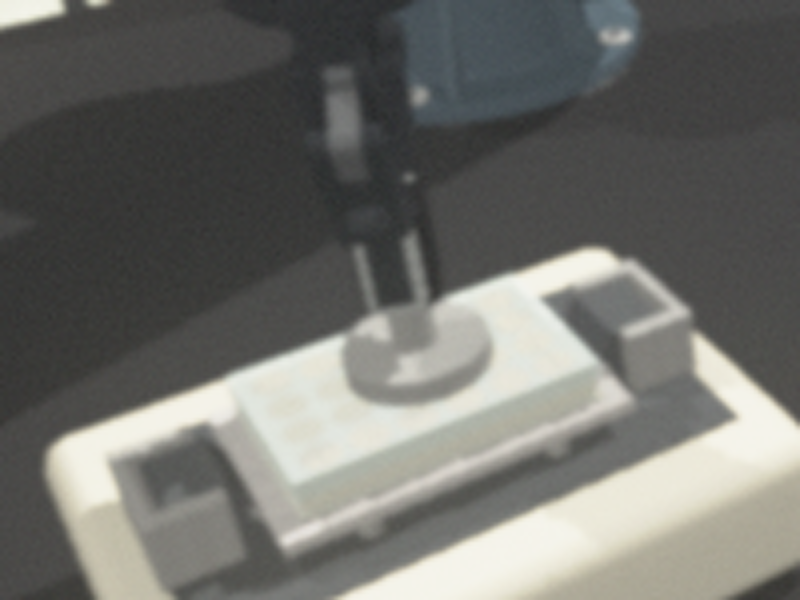

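The image shows the carrier down with the foot near mid-lid. Contact came only at TCP z≈170.3, so the catches already hold it after the first press. I'll press on in small steps and watch the moment.

```bash
python3 - <<'E'
from h import *
b=np.array([.38,-.06,-2.77])
x,y,z=516.5,-237.5,170.0
for i in range(16):
    z-=.25
    ctrl.move_linear([x,y,z],speed=4,f_stop=6); ctrl.sleep(.1)
    F=np.mean([ctrl.current_force() for _ in range(3)],0)-b; t=np.array(ctrl.current_ft_torque())
    print(z,ctrl.current_tool_pos().round(2),F.round(2),t.round(3))
    if F[2]>14: break
print(ctrl.current_time())
E
```

```text
169.75 [ 516.53 -237.48  169.77] [-0.94  0.98  5.2 ] [0.257 0.467 0.084]
169.5 [ 516.53 -237.54  169.64] [-2.37  1.08  8.44] [0.314 0.576 0.054]
169.25 [ 516.58 -237.56  169.62] [-3.23  1.35 10.45] [ 0.365  0.743 -0.028]
169.0 [ 516.59 -237.53  169.58] [-4.07  0.64 12.95] [ 0.475  0.878 -0.021]
168.75 [ 516.6  -237.55  169.56] [-3.55  1.24 14.69] [ 0.492  1.108 -0.021]
20.5167
```

The moment grows with the force, so the pressure centre is toward -x/+y of the foot. Before going to full force I'll measure the carrier tilt by matching lid and carrier corner patches, up versus now.

```bash
python3 - <<'E'
from h import *
print(R.from_euler('xyz',ctrl.current_orientation()).as_matrix()[:,0].round(4))
s=cams.capture("scene"); save(s,"now.png",(130,280,30,230),4)
A=cv2.imread("pics/h.png"); B=cv2.imread("pics/now.png")
X,Y=518,-239
for n,dx,dy,zz in(("lidL",-42.75,-63.75,128),("lidF",42.75,-63.75,128),("lidR",42.75,63.75,128),("carF",50,-73.5,105),("carR",50,73.5,105),("carL",-50,-73.5,105)):
    f=lambda d:(np.array(proj(s,(X+dx,Y+dy,zz-d))[::-1])-[30,130]+.5)*4-.5
    u=f(0).round().astype(int); h=24
    T=A[u[1]-h:u[1]+h,u[0]-h:u[0]+h]
    if n=="lidL":h=24
    r=cv2.matchTemplate(B[u[1]-h-10:u[1]+h+70,u[0]-h-25:u[0]+h+35],T,cv2.TM_CCOEFF_NORMED)
    _,m,_,l=cv2.minMaxLoc(r); sh=np.array(l)-[25,10]
    e=(f(15)-f(0))/15; print(n,u,"shift",sh,"score",round(m,3),"drop",(sh@e/(e@e)).round(2),"per mm",e.round(2))
E
```

```text
[-2.e-04  1.e-04 -1.e+00]
lidL [216 345] shift [-13  40] score 0.627 drop 16.6 per mm [0.61 1.98]
lidF [289 450] shift [10 34] score 0.995 drop 16.42 per mm [0.61 2.07]
lidR [598 326] shift [ 4 33] score 0.964 drop 16.76 per mm [0.29 1.96]
carF [283 519] shift [11 33] score 0.993 drop 16.62 per mm [0.61 2.  ]
carR [634 370] shift [ 5 33] score 0.956 drop 17.51 per mm [0.26 1.89]
carL [201 390] shift [23 -5] score 0.945 drop 1.16 per mm [0.62 1.9 ]
```

The drops at the matched corners are 16.4–17.5 mm and agree with the foot's 16.6 mm, so the carrier is level. Now I press to about 21 N and hold.

```bash
python3 - <<'E'
from h import *
b=np.array([.38,-.06,-2.77])
rd=lambda:np.mean([ctrl.current_force() for _ in range(4)],0)-b
x,y,z=516.5,-237.5,168.75
for i in range(16):
    z-=.2
    ctrl.move_linear([x,y,z],speed=4); ctrl.sleep(.1)
    F=rd(); print(round(z,2),ctrl.current_tool_pos().round(2)[2],F.round(2),ctrl.current_ft_torque().round(3))
    if np.linalg.norm(F)>20.8: break
t0=ctrl.current_time()
for i in range(6): ctrl.sleep(.25); print(rd().round(1))
s=cams.capture("scene"); save(s,"now2.png",(130,280,30,230),4)
ctrl.move_linear([x,y,185],speed=20); ctrl.sleep(.4)
print(ctrl.current_force(),ctrl.current_opening(),ctrl.current_time())
ctrl.move_linear([x,y,235],speed=80); ctrl.sleep(.2)
s=cams.capture("scene"); save(s,"after.png",(130,280,30,230),4)
E
```

```text
168.55 169.54 [-3.78  0.29 15.34] [ 0.627  1.237 -0.004]
168.35 169.56 [-3.92  2.65 15.93] [ 0.658  1.36  -0.025]
168.15 169.56 [-5.04  2.38 19.07] [0.707 1.531 0.014]
167.95 169.55 [-5.23  1.76 20.55] [ 0.815  1.569 -0.032]
[-5.5  2.2 20.8]
[-5.3  2.3 19.9]
[-4.4  2.4 20.5]
[-5.4  1.8 20.7]
[-4.8  2.8 21. ]
[-4.8  2.3 20.7]
[ 0.175575   -0.4052474  -2.94532667] 29.341218241846626 24.9167
```

View pics/after.png

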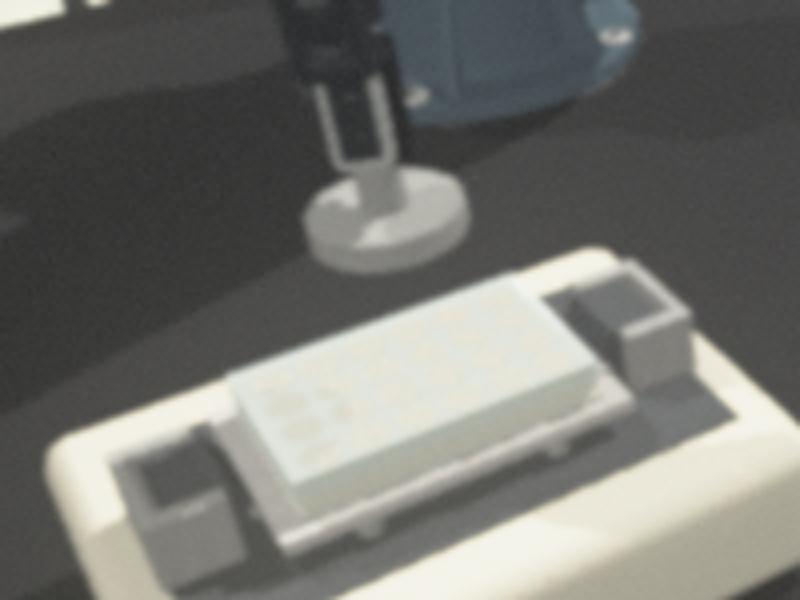

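The carrier stays down and looks level with the tamper clear of it, after holding about 21 N for over 1.5 s. Now I return the tamper.

```bash
python3 - <<'E'
from h import *
ctrl.movep([534.5,130,235],down(157.7))
ctrl.move_linear([534.5,130,80],speed=90); ctrl.sleep(.2)
hit=ctrl.move_linear([534.5,130,64.5],speed=10,f_stop=4)
print(hit,ctrl.current_tool_pos(),ctrl.current_force())
ctrl.move_gripper(60); ctrl.sleep(.3)
ctrl.move_linear([534.5,130,200],speed=80)
ctrl.movep([330,300,300],down(157.7)); ctrl.sleep(.3)
print(ctrl.current_time())
t=cams.capture("top"); s=cams.capture("scene")
A=cv2.resize(s["pixels"][140:230,250:380,::-1],(400,277)); B=cv2.resize(t["pixels"][150:235,130:290,::-1],(400,212))
C=cv2.resize(s["pixels"][180:280,40:220,::-1],(400,222))
v=np.zeros((520,800,3),np.uint8); v[:277,:400]=A; v[:212,400:]=B; v[277:499,:400]=C
cv2.imwrite("pics/end.png",v)
E
```

```text
True [534.51208815 129.99269993  66.15448508] [-0.01675979 -0.4216293   5.28590436]
34.575
```

View pics/end.png

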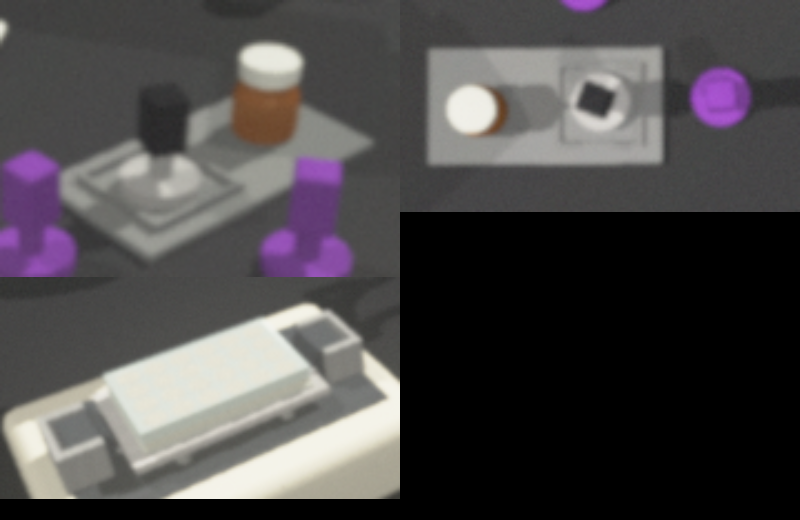

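The tamper stands upright inside its recess, the jar is where it was, and the carrier is down and level. I'm handing in.

```bash
python3 -c "
from h import *
ctrl.hand_in()"
```

```text
the job is handed in; nothing more can be done
```

I took the black-handled steel tamper out of its recess and pressed the well plate onto the stops. I held it there at about 21 N (about 20.5 N downward plus a small sideways part) for roughly 1.5 s. I then stood the tamper back in its recess, let go, moved the arm clear and handed in at about 35 s.

**Last checks:**
- **Carrier:** the final picture shows it still down and looking level with nothing touching it. Just before the full press it was sunk about 16.6 mm, and the corners I could match agreed to about 1 mm.
- **Tamper:** it stands upright inside the recess rim. It touched down at the same height at which I had grasped it (66.2 mm).
- **Jar:** it has not visibly moved.

**What disagreed or could not be checked:**
- **Lid centre:** the scene-camera corners put it 3–6 mm away from the top view. My first press, at the average of the two, went down to the stops under about 14.5 N and the catches already held the carrier. I moved back near the top-view position for the full press.
- **Off-centre reading:** the measured moment showed the pressure toward one side of the foot (-x, +y) throughout, so I don't know exactly how centred the press was.
- **Side-to-side tilt:** the left-hand corner matches (two of six) failed, so I judged tilt in x only by eye and from the foot height agreeing with the front edge.

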